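# Press the paint jar caps shut, lightest colour first

### The arm

A 6-joint arm with a two-finger parallel gripper is mounted at the origin on the work surface. World frame = base frame: x ahead of the robot, y to its left, z up, the work surface at z = 0. Lengths are in m, angles in rad, forces in N, time in s.
With the tool pointing down it reaches from about 0.4 to 0.825 m from the base axis. Payload 7 kg.
Tool frame: the origin (TCP) lies midway between the tips of the shut fingers; the grasp point (between the pads) lies 19 mm behind it; z points along the fingers, y is the line along which they close (so a half turn about z gives the same grasp; the last joint's range is limited). The gripper opens to 88 mm and grips with 3 to 60 N. Pads are 19 mm wide; open, the fingers measure 130 mm over their backs; the gripper's body (78 mm by 193 mm) begins 47 mm behind the grasp point.
Start: joints at [-0.935, 0.359, 0.012, 0, -1.224, -0.288], TCP at [0.23, -0.635, 0.227] pointing down, gripper open.
Joint ranges: [-3.07, 3.07], [-1.43, 2.12], [-1.02, 1.25], [-3.03, 1.67], [-3.05, -0], [-3.03, 3.03]. Speed limits (rad/s): [2.39, 2.39, 3.01, 3.14, 3.14, 3.14].

### API

Orientations are given as [roll, pitch, yaw] about the fixed x, y, z axes, in that order (R = Rz(yaw) Ry(pitch) Rx(roll)).
In Python, from station import get_state, grab_frame, calibration, job_done, boxes_of, regions_of, spot_point gives the robot as it stands. The module is installed in compiled form; this text tells all that it offers.
- The arm moves only by the tool arm_command, never from a script. Its argument "commands" is a list of rows, each an object of numbers: "tx", "ty", "tz": the shift along the tool's x, y, z each as a share of 25 cm, from -1 to 1; "twist": the turn about the tool's z as a share of 180 degrees, from -1 to 1. A call has exactly 8 rows; each row is the pose to reach, as a shift and turn from the pose commanded when the call began, along the tool's axes at that moment, turning the shorter way round; what a row does not reach only later rows make up. A row lasts 1/12 s, in which the tool goes at most 41.7 mm and 7.16 degrees, less where a joint would pass 70% of its speed; a pose out of reach is approached as far as the arm can. A call with a number of a shift or a turn outside -1 to 1 is refused whole. A call with a gripper value outside its range is refused whole. "claw" is the opening, from 0 (shut) to 1 (fully open), set as the call begins (left out, the last holds). The fingers move at their own pace and stop on an object; "grip_force" is the grip in N (left out, the last holds). Time passes only in rows, so rows that repeat a pose let the fingers close, or fill a call up. It gives the time, the measured TCP pose, the force, the opening and the grip force at its end, in the units of the state.
- get_state(): the state, without advancing time (a new reading comes with each control period).
- grab_frame(name): name is "scene" or "side" or "wrist"; returns the picture (420x560x3 uint8, red, green, blue); there is no depth.
- calibration(name): a dict with "camera_matrix" (3x3 intrinsics, pixels), "k1" (the pictures are not rectified: a ray, as slopes to the right and down, at radius r is drawn at 1 + k1 r^2 times it, then the intrinsics apply), "extrinsics" (4x4, takes a point from camera to world coordinates). Camera axes: x right, y down, z forward; pixel columns grow to the right and rows downward; lengths in m; the calibration is good to about 2 mm. A picture is of the moment at which its call begins: read the wrist's pose just before it. calibration takes no time and is no camera call; for the wrist camera it gives the pose at the moment of the call.
- job_done(): hands the job in; it is judged then, once.
Trained networks look in the newest picture that a camera, given by its name, has taken for a name from the list of things; names that differ only in an ending like _2 or _b are one class to them, and where a whole thing is asked for, a point or a joint stands for the part that bears it (a point fixed in the world has none). Each returns a list of dicts, best first, with "score" (0 to 1); they miss things now and then, are a little off and sometimes report something else, mostly with a low value. They report only what shows in the picture. A call takes as long as a camera call. They do not tell look-alikes from the thing itself.
- boxes_of(query, camera): "rect" ([left, top, right, bottom] in pixels, round what is visible of it).
- regions_of(query, camera): "region" (420x560 bool, what is visible of it) and "rect" ([left, top, right, bottom] in pixels, round what is visible of it).
- spot_point(query, camera): "uv" ([column, row] in pixels: a listed point, or the origin of a listed thing).
The state is a dict: "t": time; "q": joint angles; "qd": joint speeds; "joint_efforts": joint torques, N m; "eef_pos": TCP position; "ee_rot": TCP orientation; "force": force on the tool from outside, world axes, zero at the start; "moment": the same for the moment, N m; "width": finger opening in m; "gripper_force": force on a finger pad.
Only numpy, scipy, OpenCV 4.12 (cv2) and the standard library are available. Lean on these libraries where they do the work, as an engineer would, in place of code of your own. Each camera call takes 0.05 s, during which the arm holds its last target. There are 200 camera calls.

### The job

Close the paint jars from the lightest colour to the darkest: press the push-on cap of the white jar down with a fingertip until it is fully home, then the yellow one, then the blue one, each with a light push straight down. The red jar is still in use: leave its cap up. Do not grasp, lift, shift or tip any jar, and leave the tube, the cup and the brush where they lie.

Things in the scene. Friction and masses are not known exactly. Their poses are not given: they have to be found in the camera images.
- white_jar: loose jar of white paint, standing upright: white round body 60 mm across and 60 mm high, 0.35 to 0.6 kg, with a black neck 41 mm across on top; the neck is a springy seat: once the cap is home, pushing on sinks neck and cap together about 1 mm per 5 N, and they spring back. Origin: centre of its underside, z up
- white_cap (a joint): the white push-on cap on the white jar's neck, m: 0 = fully raised (a 14 mm gap showing black neck between cap and jar body), 0.010 = pressed fully home (a 4 mm gap left), where it meets its stop. It starts between 0 and 0.003, slides straight down under about 3 N (plus a little when fast) and stays where it is left
- white_cap_top (a point): centre of the flat top face of the white cap (a disc 48 mm across and 18 mm high, on the jar's axis); 92 mm above the jar's underside when fully raised, 82 mm when fully home
- yellow_jar: loose jar of yellow paint, standing upright: yellow round body 60 mm across and 60 mm high, 0.35 to 0.6 kg, with a black neck 41 mm across on top; the neck is a springy seat: once the cap is home, pushing on sinks neck and cap together about 1 mm per 5 N, and they spring back. Origin: centre of its underside, z up
- yellow_cap (a joint): the yellow push-on cap on the yellow jar's neck, m: 0 = fully raised (a 14 mm gap showing black neck between cap and jar body), 0.010 = pressed fully home (a 4 mm gap left), where it meets its stop. It starts between 0 and 0.003, slides straight down under about 3 N (plus a little when fast) and stays where it is left
- yellow_cap_top (a point): centre of the flat top face of the yellow cap (a disc 48 mm across and 18 mm high, on the jar's axis); 92 mm above the jar's underside when fully raised, 82 mm when fully home
- blue_jar: loose jar of blue paint, standing upright: blue round body 60 mm across and 60 mm high, 0.35 to 0.6 kg, with a black neck 41 mm across on top; the neck is a springy seat: once the cap is home, pushing on sinks neck and cap together about 1 mm per 5 N, and they spring back. Origin: centre of its underside, z up
- blue_cap (a joint): the blue push-on cap on the blue jar's neck, m: 0 = fully raised (a 14 mm gap showing black neck between cap and jar body), 0.010 = pressed fully home (a 4 mm gap left), where it meets its stop. It starts between 0 and 0.003, slides straight down under about 3 N (plus a little when fast) and stays where it is left
- blue_cap_top (a point): centre of the flat top face of the blue cap (a disc 48 mm across and 18 mm high, on the jar's axis); 92 mm above the jar's underside when fully raised, 82 mm when fully home
- red_jar: loose jar of red paint, standing upright: red round body 60 mm across and 60 mm high, 0.35 to 0.6 kg, with a black neck 41 mm across on top; the neck is a springy seat: once the cap is home, pushing on sinks neck and cap together about 1 mm per 5 N, and they spring back. Origin: centre of its underside, z up
- red_cap (a joint): the red push-on cap on the red jar's neck, m: 0 = fully raised (a 14 mm gap showing black neck between cap and jar body), 0.010 = pressed fully home (a 4 mm gap left), where it meets its stop. It starts between 0 and 0.003, slides straight down under about 3 N (plus a little when fast) and stays where it is left
- red_cap_top (a point): centre of the flat top face of the red cap (a disc 48 mm across and 18 mm high, on the jar's axis); 92 mm above the jar's underside when fully raised, 82 mm when fully home
- paint_tube: pink paint tube with a black cap lying on the table, 176 mm long, 54 mm wide, 38 mm high. Origin: middle of its underside, x along its length
- water_cup: green plastic cup, 72 mm across, 85 mm high. Origin: centre of its underside
- brush: paint brush with a wooden handle lying on the table, 190 mm long. Origin: underside, x along its length
Mind the look-alikes: they are no part of the job. Several things have the shape of the yellow_jar; the one meant has the colours described above. There is more than one size of the white_jar; the job needs the largest.

How it is judged:
On the way, in this order (a step that is already met when the one before it is completed fails the run):
1. the white cap is pressed home (value of joint white_cap above 0.0085 m), for 0.1 s.
2. the yellow cap is pressed home (value of joint yellow_cap above 0.0085 m), for 0.1 s.
3. the blue cap is pressed home (value of joint blue_cap above 0.0085 m), for 0.1 s.
At the end, for the whole second after the job is handed in: The white, yellow and blue caps are home (joint above 0.0085 of 0.010 m), the red cap is still up (below 0.006 m), and all four jars stand upright (within 0.1 rad) and at rest within 25 mm of where they began (value of joint each of white_cap, yellow_cap, blue_cap above 0.0085 m and value of joint red_cap below 0.006 m and angle between each of white_jar, yellow_jar, blue_jar, red_jar's own z axis and vertical below 0.1 rad and distance of each of white_jar, yellow_jar, blue_jar, red_jar from where it was at the start of the episode below 0.025 m and linear speed of each of white_jar, yellow_jar, blue_jar, red_jar below 0.02 m/s); the robot touches nothing.
It fails at once if a jar is lifted more than 8 mm, or tipped more than 0.2 rad (height (world z) of any of white_jar, yellow_jar, blue_jar, red_jar above 0.008 m or angle between any of white_jar, yellow_jar, blue_jar, red_jar's own z axis and vertical above 0.2 rad).
It fails at once if a jar is shifted more than 25 mm (distance of any of white_jar, yellow_jar, blue_jar, red_jar from where it was at the start of the episode above 0.025 m).
It fails at once if the robot presses on a jar or its cap with more than 25 N (contact force between any of the fingers, the arm and white_jar above 25 N or contact force between any of the fingers, the arm and yellow_jar above 25 N or contact force between any of the fingers, the arm and blue_jar above 25 N or contact force between any of the fingers, the arm and red_jar above 25 N).
It fails at once if the red cap is pushed down past 6 mm (value of joint red_cap above 0.006 m).
It fails at once if the tube, the cup or the brush is moved more than 20 mm (distance of any of paint_tube, water_cup, brush from where it was at the start of the episode above 0.02 m).
It also fails if it takes over 42 s, if anything falls off the work surface, if the arm or the gripper's body presses on something with over 40 N, if the wrist force passes 120 N, or if a joint passes its speed limit or range.

## Working session

There is one attempt and no reset: what is moved stays moved. The work goes in short steps, Python scripts to look and compute and a tool call to move; the robot and the scene stay as the last step left them, time stands still between calls to the robot, and variables do not carry over. Pictures are saved under pics/ and viewed, at most 10 in all, crops included, and the job is handed in when it is done.

Besides the shell and the picture viewer there is one more tool, called after "Request:" as name(argument=value, ...) on one line, values as JSON. arm_command: Moves the arm, as the interface text tells. Shift numbers are shares of 25 cm and turn numbers shares of 180 degrees, none past 1 either way. Its arguments: {"type":"object","properties":{"commands":{"type":"array"},"claw":{"type":"number"},"grip_force":{"type":"number"}},"required":["commands"]}

```bash
mkdir -p pics
cat > h.py <<'E'
import numpy as np, cv2
from station import *
def save(n,f): cv2.imwrite(f'pics/{f}.png',cv2.cvtColor(n,cv2.COLOR_RGB2BGR))
def ray(c,uv):
    K=np.array(c['camera_matrix']);p=np.array([(uv[0]-K[0,2])/K[0,0],(uv[1]-K[1,2])/K[1,1]])
    s=p.copy()
    for _ in range(20): s=p/(1+c['k1']*(s@s))
    T=np.array(c['extrinsics']);return T[:3,3],T[:3,:3]@np.r_[s,1]
def at_z(c,uv,z):
    o,d=ray(c,uv);return o+d*(z-o[2])/d[2]
def proj(c,P):
    T=np.array(c['extrinsics']);q=T[:3,:3].T@(np.array(P)-T[:3,3]);s=q[:2]/q[2];s=s*(1+c['k1']*(s@s))
    K=np.array(c['camera_matrix']);return np.array([K[0,0]*s[0]+K[0,2],K[1,1]*s[1]+K[1,2]])
E
python3 - <<'E'
from h import *
s=get_state();print(s['t'],s['eef_pos'],s['ee_rot'],s['force'])
ims=[]
for cam in('scene','side'):
    im=grab_frame(cam);save(im,cam);c=calibration(cam);print(cam,np.array(c['extrinsics'])[:3,3].round(3))
    for q in('white_cap_top','yellow_cap_top','blue_cap_top','red_cap_top'):
        for r in spot_point(q,cam)[:6]:print(q,np.round(r['uv'],1),round(r['score'],2),at_z(c,r['uv'],.09).round(3))
E
```

```text
0.0 [ 0.22985707 -0.63412265  0.22561418] [ 3.13990895e+00 -1.46412310e-04 -2.79392964e+00] [-0.29173275 -0.45659284  0.10355236]
scene [ 1.1   -0.41   0.497]
white_cap_top [369.5 172.8] 0.89 [0.565 0.223 0.09 ]
white_cap_top [393.3 169.2] 0.73 [0.585 0.279 0.09 ]
white_cap_top [332.7 164.5] 0.73 [0.483 0.188 0.09 ]
yellow_cap_top [ 96.9 267.1] 0.93 [ 0.53  -0.353  0.09 ]
yellow_cap_top [164.  205.8] 0.77 [ 0.418 -0.197  0.09 ]
yellow_cap_top [168.4 240.4] 0.61 [ 0.531 -0.237  0.09 ]
blue_cap_top [222.9 197.7] 0.97 [ 0.461 -0.091  0.09 ]
red_cap_top [302.1 178.2] 0.58 [0.493 0.089 0.09 ]
red_cap_top [229.8 238.8] 0.22 [ 0.592 -0.151  0.09 ]
side [0.097 0.668 0.574]
white_cap_top [190.3 279.4] 0.91 [0.56  0.223 0.09 ]
white_cap_top [150.2 324.4] 0.65 [0.534 0.332 0.09 ]
yellow_cap_top [380.2 200.3] 0.67 [ 0.426 -0.207  0.09 ]
yellow_cap_top [338.4 178.6] 0.6 [ 0.547 -0.247  0.09 ]
yellow_cap_top [359.4 162.9] 0.54 [ 0.547 -0.356  0.09 ]
yellow_cap_top [274.4 259.5] 0.52 [0.483 0.099 0.09 ]
blue_cap_top [332.8 213.8] 0.78 [ 0.479 -0.098  0.09 ]
red_cap_top [276.6 257.8] 0.74 [0.483 0.092 0.09 ]
```

View pics/scene.png

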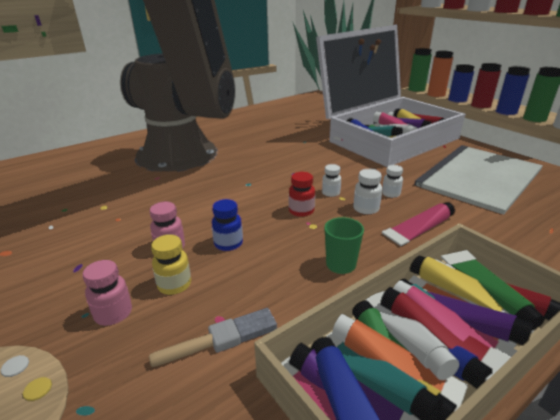

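View pics/side.png

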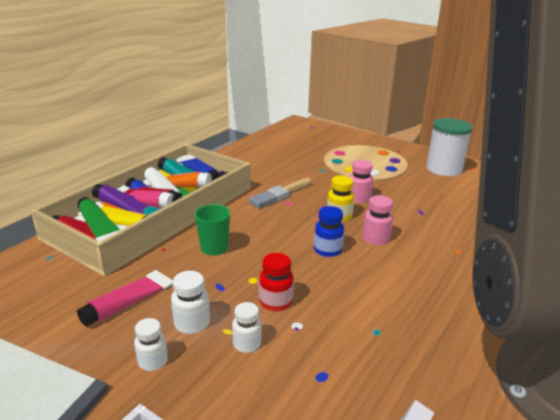

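White: the large jar is at scene (369,173) / side (190,279), and its small look-alikes are at scene (333,165) and (393,169). Yellow is at scene (168,240), with pink look-alikes at (97,267) and (164,206). Blue (223,198) and red (302,178) are single. Next I triangulate and check one crop.

```bash
cat >> h.py <<'E'
def tri(pa,pb):
    A=np.zeros((3,3));b=np.zeros(3)
    for cam,uv in(('scene',pa),('side',pb)):
        o,d=ray(calibration(cam),uv);d/=np.linalg.norm(d);M=np.eye(3)-np.outer(d,d);A+=M;b+=M@o
    return np.linalg.solve(A,b)
from scipy.spatial.transform import Rotation as Ro
def shares(target):
    s=get_state();return (Ro.from_euler('xyz',s['ee_rot']).as_matrix().T@(np.array(target)-s['eef_pos'])/.25).round(3)
E
python3 - <<'E'
from h import *
for n,a,b in(('white',(369.5,172.8),(190.3,279.4)),('yellow',(168.4,240.4),(338.4,178.6)),('blue',(222.9,197.7),(332.8,213.8)),('red',(302.1,178.2),(276.6,257.8))):
    P=tri(a,b);print(n,P.round(4),shares([P[0],P[1],.2]),proj(calibration('scene'),P).round(1),proj(calibration('side'),P).round(1))
# yellow cap top centre by colour
a=cv2.imread('pics/scene.png');b=cv2.imread('pics/side.png')
i=np.hstack([cv2.resize(a[130:310,70:420],None,fx=1.14,fy=1.67),cv2.resize(b[150:380,120:420],None,fx=1.3,fy=1.305)])
save(i[:,:,::-1],'crop')
E
```

```text
white [0.5626 0.2231 0.0891] [-2.42   2.772  0.106] [368.6 172.8] [189.  279.4]
yellow [ 0.5412 -0.2385  0.0956] [-1.71   1.065  0.106] [169.1 240.8] [338.9 178.2]
blue [ 0.4738 -0.094   0.0953] [-1.654  1.701  0.106] [224.4 198.5] [334.3 213. ]
red [0.4863 0.0913 0.0873] [-1.953  2.38   0.106] [301.1 177.9] [275.3 258.2]Traceback (most recent call last):
  File "<stdin>", line 6, in <module>
    return _nx.concatenate(arrs, 1, dtype=dtype, casting=casting)
           ~~~~~~~~~~~~~~~^^^^^^^^^^^^^^^^^^^^^^^^^^^^^^^^^^^^^^^
ValueError: all the input array dimensions except for the concatenation axis must match exactly, but along dimension 0, the array at index 0 has size 301 and the array at index 1 has size 300
```

Run:
```python
from h import *
a=cv2.imread('pics/scene.png');b=cv2.imread('pics/side.png')
i=np.hstack([cv2.resize(a[130:310,70:420],(400,300)),cv2.resize(b[150:380,120:420],(390,300))])
save(i[:,:,::-1],'crop')
```

```text
(no output)
```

View pics/crop.png

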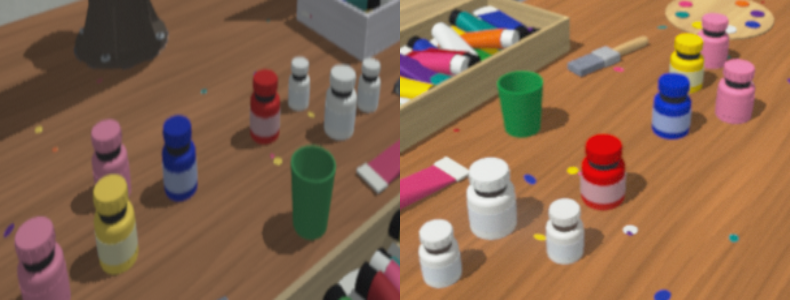

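Request:
arm_command(commands=[{"tx":-0.1,"ty":0.115},{"tx":-0.2,"ty":0.23},{"tx":-0.3,"ty":0.345},{"tx":-0.4,"ty":0.46},{"tx":-0.5,"ty":0.575},{"tx":-0.6,"ty":0.69},{"tx":-0.7,"ty":0.8},{"tx":-0.8,"ty":0.92}], claw=0)

```text
invalid input
```

The crop shows the large white jar at left-panel (341,75) between two smaller ones, and the only yellow jar at (111,190), so the choice holds. The move call was refused, so I'm sending every key this time.

Request:
arm_command(commands=[{"tx":-0.1,"ty":0.115,"tz":0,"twist":0},{"tx":-0.2,"ty":0.23,"tz":0,"twist":0},{"tx":-0.3,"ty":0.345,"tz":0,"twist":0},{"tx":-0.4,"ty":0.46,"tz":0,"twist":0},{"tx":-0.5,"ty":0.575,"tz":0,"twist":0},{"tx":-0.6,"ty":0.69,"tz":0,"twist":0},{"tx":-0.7,"ty":0.8,"tz":0,"twist":0},{"tx":-0.8,"ty":0.92,"tz":0,"twist":0}], claw=0)

```text
t: 1.17
eef_pos: [0.3401, -0.3487, 0.2268]
ee_rot: [-3.141, 0.001, -2.794]
force: [1.1, -0.4, 0.8]
width: 0.0398
gripper_force: 0.0
```

Request:
arm_command(commands=[{"tx":-0.1,"ty":0.115,"tz":0,"twist":0},{"tx":-0.2,"ty":0.23,"tz":0,"twist":0},{"tx":-0.3,"ty":0.345,"tz":0,"twist":0},{"tx":-0.4,"ty":0.46,"tz":0,"twist":0},{"tx":-0.5,"ty":0.575,"tz":0,"twist":0},{"tx":-0.6,"ty":0.69,"tz":0,"twist":0},{"tx":-0.7,"ty":0.8,"tz":0,"twist":0},{"tx":-0.8,"ty":0.92,"tz":0,"twist":0}])

```text
t: 1.83
eef_pos: [0.4497, -0.064, 0.2271]
ee_rot: [-3.141, 0.001, -2.794]
force: [1.1, 0.1, -0.2]
width: 0.0001
gripper_force: 0.0
```

Request:
arm_command(commands=[{"tx":-0.1,"ty":0.115,"tz":0,"twist":0},{"tx":-0.2,"ty":0.23,"tz":0,"twist":0},{"tx":-0.3,"ty":0.345,"tz":0,"twist":0},{"tx":-0.4,"ty":0.46,"tz":0,"twist":0},{"tx":-0.5,"ty":0.575,"tz":0,"twist":0},{"tx":-0.6,"ty":0.69,"tz":0,"twist":0},{"tx":-0.65,"ty":0.75,"tz":0,"twist":0},{"tx":-0.65,"ty":0.75,"tz":0,"twist":0}])

```text
t: 2.5
eef_pos: [0.5394, 0.1693, 0.2259]
ee_rot: [-3.141, -0.0, -2.791]
force: [0.1, -0.4, 0.1]
width: 0.0002
gripper_force: 0.0
```

Run:
```python
from h import *
s=get_state();print(s['t'],s['eef_pos'],shares([.5626,.2231,.2]),s['force'],s['width'])
c=calibration('wrist');save(grab_frame('wrist'),'w1')
for n in('white','yellow','blue','red'):
  for r in spot_point(n+'_cap_top','wrist')[:3]:print(n,np.round(r['uv']),round(r['score'],2),at_z(c,r['uv'],.091).round(4))
```

```text
2.5 [0.53938289 0.16933585 0.22594641] [-0.161  0.17   0.104] [ 0.14776472 -0.39424153  0.06335402] 0.0002064639915118383
white [351. 133.] 0.95 [0.4621 0.2052 0.091 ]
white [326. 246.] 0.75 [0.565  0.2248 0.091 ]
white [416. 257.] 0.65 [0.5459 0.3102 0.091 ]
red [223. 108.] 0.61 [0.4796 0.0972 0.091 ]
```

View pics/w1.png

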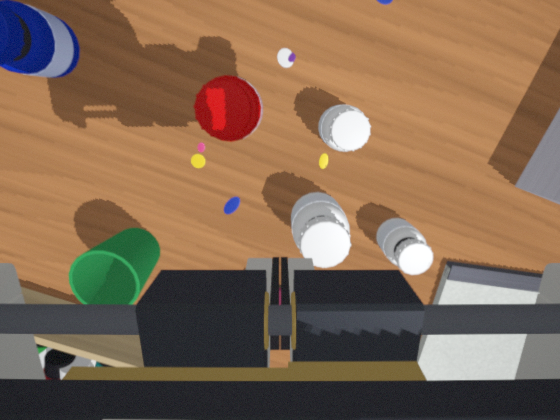

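The wrist view puts the large white cap at (325,243), i.e. (0.565, 0.225), which agrees with the triangulation; red is at (228,108).

Request:
arm_command(commands=[{"tx":-0.08,"ty":0.09,"tz":0,"twist":0},{"tx":-0.163,"ty":0.173,"tz":0,"twist":0},{"tx":-0.163,"ty":0.173,"tz":0.1,"twist":0},{"tx":-0.163,"ty":0.173,"tz":0.2,"twist":0},{"tx":-0.163,"ty":0.173,"tz":0.3,"twist":0},{"tx":-0.163,"ty":0.173,"tz":0.4,"twist":0},{"tx":-0.163,"ty":0.173,"tz":0.48,"twist":0},{"tx":-0.163,"ty":0.173,"tz":0.48,"twist":0}])

```text
t: 3.42
eef_pos: [0.5593, 0.2179, 0.1027]
ee_rot: [-3.14, -0.006, -2.796]
force: [-1.0, -0.4, -1.5]
width: 0.0003
gripper_force: 0.0
```

Run:
```python
from h import *
s=get_state();print(s['t'],s['eef_pos'],shares([.564,.224,.082]),s['force'])
```

```text
3.4167 [0.55933482 0.21787172 0.10274318] [-0.026  0.017  0.083] [-1.04242705 -0.41118107 -1.52766319]
```

Request:
arm_command(commands=[{"tx":-0.015,"ty":0.01,"tz":0,"twist":0},{"tx":-0.015,"ty":0.01,"tz":0,"twist":0},{"tx":-0.015,"ty":0.01,"tz":0.012,"twist":0},{"tx":-0.015,"ty":0.01,"tz":0.024,"twist":0},{"tx":-0.015,"ty":0.01,"tz":0.036,"twist":0},{"tx":-0.015,"ty":0.01,"tz":0.048,"twist":0},{"tx":-0.015,"ty":0.01,"tz":0.06,"twist":0},{"tx":-0.015,"ty":0.01,"tz":0.06,"twist":0}])

```text
t: 4.08
eef_pos: [0.564, 0.2238, 0.0909]
ee_rot: [-3.141, -0.001, -2.794]
force: [0.1, 0.0, -0.5]
width: 0.0007
gripper_force: 0.0
```

Request:
arm_command(commands=[{"tx":0,"ty":0,"tz":0.006,"twist":0},{"tx":0,"ty":0,"tz":0.012,"twist":0},{"tx":0,"ty":0,"tz":0.018,"twist":0},{"tx":0,"ty":0,"tz":0.024,"twist":0},{"tx":0,"ty":0,"tz":0.028,"twist":0},{"tx":0,"ty":0,"tz":0.032,"twist":0},{"tx":0,"ty":0,"tz":0.032,"twist":0},{"tx":0,"ty":0,"tz":0.032,"twist":0}])

```text
t: 4.75
eef_pos: [0.5645, 0.2241, 0.0836]
ee_rot: [3.142, 0.0, -2.794]
force: [-0.5, -0.1, 1.4]
width: 0.0001
gripper_force: 1.0
```

Request:
arm_command(commands=[{"tx":0,"ty":0,"tz":0.003,"twist":0},{"tx":0,"ty":0,"tz":0.006,"twist":0},{"tx":0,"ty":0,"tz":0.009,"twist":0},{"tx":0,"ty":0,"tz":0.01,"twist":0},{"tx":0,"ty":0,"tz":0.01,"twist":0},{"tx":0,"ty":0,"tz":0.01,"twist":0},{"tx":0,"ty":0,"tz":0.01,"twist":0},{"tx":0,"ty":0,"tz":0.01,"twist":0}])

```text
t: 5.42
eef_pos: [0.5645, 0.2241, 0.0812]
ee_rot: [3.142, 0.0, -2.794]
force: [-1.0, -0.8, 5.5]
width: 0.0007
gripper_force: 2.5
```

Request:
arm_command(commands=[{"tx":0,"ty":0,"tz":0.002,"twist":0},{"tx":0,"ty":0,"tz":0.004,"twist":0},{"tx":0,"ty":0,"tz":0.004,"twist":0},{"tx":0,"ty":0,"tz":0.004,"twist":0},{"tx":0,"ty":0,"tz":0.004,"twist":0},{"tx":0,"ty":0,"tz":0.004,"twist":0},{"tx":0,"ty":0,"tz":0.004,"twist":0},{"tx":0,"ty":0,"tz":0.004,"twist":0}])

```text
t: 6.08
eef_pos: [0.5646, 0.2241, 0.0806]
ee_rot: [3.142, 0.001, -2.794]
force: [-2.3, -0.4, 7.7]
width: -0.0001
gripper_force: 4.0
```

Force now rises as the tip sinks: the white cap is home. Going up and over to yellow.

Request:
arm_command(commands=[{"tx":0,"ty":0,"tz":-0.12,"twist":0},{"tx":0,"ty":0,"tz":-0.26,"twist":0},{"tx":0,"ty":0,"tz":-0.36,"twist":0},{"tx":0.06,"ty":-0.142,"tz":-0.4,"twist":0},{"tx":0.12,"ty":-0.284,"tz":-0.4,"twist":0},{"tx":0.18,"ty":-0.427,"tz":-0.4,"twist":0},{"tx":0.24,"ty":-0.57,"tz":-0.4,"twist":0},{"tx":0.3,"ty":-0.712,"tz":-0.4,"twist":0}])

```text
t: 6.75
eef_pos: [0.5538, 0.0296, 0.1797]
ee_rot: [3.141, -0.0, -2.793]
force: [0.5, 0.3, 0.6]
width: 0.0005
gripper_force: 0.0
```

Request:
arm_command(commands=[{"tx":0.06,"ty":-0.142,"tz":0,"twist":0},{"tx":0.12,"ty":-0.284,"tz":0,"twist":0},{"tx":0.18,"ty":-0.427,"tz":0,"twist":0},{"tx":0.24,"ty":-0.57,"tz":0,"twist":0},{"tx":0.3,"ty":-0.712,"tz":0,"twist":0},{"tx":0.32,"ty":-0.76,"tz":0,"twist":0},{"tx":0.32,"ty":-0.76,"tz":0,"twist":0},{"tx":0.32,"ty":-0.76,"tz":0,"twist":0}])

```text
t: 7.42
eef_pos: [0.5436, -0.1755, 0.1793]
ee_rot: [3.141, -0.001, -2.796]
force: [0.4, 0.1, 0.0]
width: 0.0004
gripper_force: 0.0
```

Run:
```python
from h import *
s=get_state();print(s['t'],s['eef_pos'],shares([.5412,-.2385,.1]),s['force'])
save(grab_frame('scene'),'s2')
c=calibration('wrist');save(grab_frame('wrist'),'w2')
for n in('yellow','blue'):
  for r in spot_point(n+'_cap_top','wrist')[:3]:print(n,np.round(r['uv']),round(r['score'],2),at_z(c,r['uv'],.091).round(4))
```

```text
7.4167 [ 0.54359277 -0.17547197  0.17932916] [ 0.094 -0.234  0.317] [0.37321863 0.13683113 0.0155923 ]
yellow [197. 179.] 0.65 [ 0.5358 -0.2427  0.091 ]
yellow [ 47. 132.] 0.62 [ 0.5396 -0.3539  0.091 ]
yellow [301.  43.] 0.58 [ 0.4242 -0.2029  0.091 ]
blue [396. 181.] 0.81 [ 0.487  -0.1029  0.091 ]
```

View pics/w2.png

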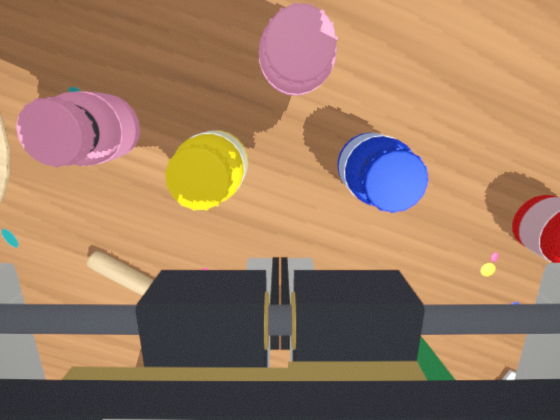

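View pics/s2.png

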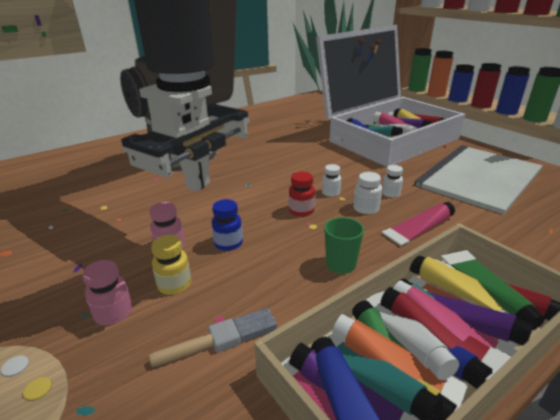

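The wrist picture shows yellow at (203,173), blue at (396,181) and pink look-alikes at (55,132) and (298,47); in the scene view the white cap is down. Descending on yellow at about (0.538, -0.2405).

Request:
arm_command(commands=[{"tx":0.055,"ty":-0.12,"tz":0,"twist":0},{"tx":0.11,"ty":-0.237,"tz":0,"twist":0},{"tx":0.11,"ty":-0.237,"tz":0,"twist":0},{"tx":0.11,"ty":-0.237,"tz":0.1,"twist":0},{"tx":0.11,"ty":-0.237,"tz":0.2,"twist":0},{"tx":0.11,"ty":-0.237,"tz":0.27,"twist":0},{"tx":0.11,"ty":-0.237,"tz":0.31,"twist":0},{"tx":0.11,"ty":-0.237,"tz":0.31,"twist":0}])

```text
t: 8.28
eef_pos: [0.5374, -0.2387, 0.1004]
ee_rot: [3.14, -0.003, -2.793]
force: [-0.1, -0.0, -0.4]
width: 0.0003
gripper_force: 0.0
```

Request:
arm_command(commands=[{"tx":0,"ty":0,"tz":0.01,"twist":0},{"tx":0,"ty":0,"tz":0.018,"twist":0},{"tx":0,"ty":0,"tz":0.026,"twist":0},{"tx":0,"ty":0,"tz":0.034,"twist":0},{"tx":0,"ty":0,"tz":0.042,"twist":0},{"tx":0,"ty":0,"tz":0.05,"twist":0},{"tx":0,"ty":0,"tz":0.055,"twist":0},{"tx":0,"ty":0,"tz":0.055,"twist":0}])

```text
t: 8.95
eef_pos: [0.5388, -0.2399, 0.089]
ee_rot: [-3.141, 0.001, -2.794]
force: [0.7, 1.5, 2.9]
width: 0.0003
gripper_force: 1.1
```

Request:
arm_command(commands=[{"tx":0,"ty":0,"tz":0.006,"twist":0},{"tx":0,"ty":0,"tz":0.012,"twist":0},{"tx":0,"ty":0,"tz":0.018,"twist":0},{"tx":0,"ty":0,"tz":0.022,"twist":0},{"tx":0,"ty":0,"tz":0.026,"twist":0},{"tx":0,"ty":0,"tz":0.028,"twist":0},{"tx":0,"ty":0,"tz":0.028,"twist":0},{"tx":0,"ty":0,"tz":0.028,"twist":0}])

```text
t: 9.62
eef_pos: [0.5387, -0.2399, 0.0819]
ee_rot: [-3.141, 0.0, -2.794]
force: [1.1, 0.7, 2.1]
width: 0.0006
gripper_force: 1.1
```

Request:
arm_command(commands=[{"tx":0,"ty":0,"tz":0.002,"twist":0},{"tx":0,"ty":0,"tz":0.004,"twist":0},{"tx":0,"ty":0,"tz":0.004,"twist":0},{"tx":0,"ty":0,"tz":0.004,"twist":0},{"tx":0,"ty":0,"tz":0.004,"twist":0},{"tx":0,"ty":0,"tz":0.004,"twist":0},{"tx":0,"ty":0,"tz":0.004,"twist":0},{"tx":0,"ty":0,"tz":0.004,"twist":0}])

```text
t: 10.28
eef_pos: [0.5388, -0.2399, 0.0812]
ee_rot: [-3.141, 0.001, -2.794]
force: [1.2, 1.0, 5.3]
width: 0.0004
gripper_force: 2.6
```

Request:
arm_command(commands=[{"tx":0,"ty":0,"tz":0.002,"twist":0},{"tx":0,"ty":0,"tz":0.004,"twist":0},{"tx":0,"ty":0,"tz":0.004,"twist":0},{"tx":0,"ty":0,"tz":0.004,"twist":0},{"tx":0,"ty":0,"tz":0.004,"twist":0},{"tx":0,"ty":0,"tz":0.004,"twist":0},{"tx":0,"ty":0,"tz":0.004,"twist":0},{"tx":0,"ty":0,"tz":0.004,"twist":0}])

```text
t: 10.95
eef_pos: [0.5388, -0.2399, 0.0806]
ee_rot: [-3.141, 0.001, -2.793]
force: [-0.3, 1.3, 9.3]
width: 0.0003
gripper_force: 4.0
```

Request:
arm_command(commands=[{"tx":0,"ty":0,"tz":-0.12,"twist":0},{"tx":0,"ty":0,"tz":-0.26,"twist":0},{"tx":0,"ty":0,"tz":-0.4,"twist":0},{"tx":0,"ty":0.14,"tz":-0.4,"twist":0},{"tx":-0.02,"ty":0.28,"tz":-0.4,"twist":0},{"tx":-0.05,"ty":0.42,"tz":-0.4,"twist":0},{"tx":-0.1,"ty":0.55,"tz":-0.4,"twist":0},{"tx":-0.1,"ty":0.55,"tz":-0.4,"twist":0}])

```text
t: 11.62
eef_pos: [0.514, -0.0981, 0.1796]
ee_rot: [3.141, -0.0, -2.791]
force: [0.5, 0.2, -0.2]
width: -0.0
gripper_force: 0.0
```

Run:
```python
from h import *
s=get_state();print(s['t'],s['eef_pos'],s['force'])
c=calibration('wrist');im=grab_frame('wrist');save(im,'w3')
for r in spot_point('blue_cap_top','wrist')[:3]:
  P=at_z(c,r['uv'],.091);print(np.round(r['uv']),round(r['score'],2),P.round(4),shares([P[0],P[1],.1]))
```

```text
11.6167 [ 0.51400249 -0.09813902  0.17963042] [ 0.50041978  0.22337976 -0.24448447]
[289. 184.] 0.86 [ 0.4867 -0.1002  0.091 ] [0.103 0.04  0.318]
```

View pics/w3.png

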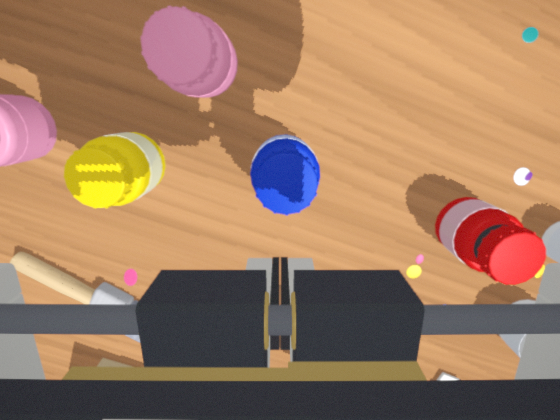

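Blue's cap top is at (285,180), about (0.482, -0.100); the yellow cap shows no neck gap from this view. Descending on blue.

Request:
arm_command(commands=[{"tx":0.06,"ty":0.02,"tz":0,"twist":0},{"tx":0.12,"ty":0.036,"tz":0,"twist":0},{"tx":0.12,"ty":0.036,"tz":0,"twist":0},{"tx":0.12,"ty":0.036,"tz":0.1,"twist":0},{"tx":0.12,"ty":0.036,"tz":0.2,"twist":0},{"tx":0.12,"ty":0.036,"tz":0.27,"twist":0},{"tx":0.12,"ty":0.036,"tz":0.31,"twist":0},{"tx":0.12,"ty":0.036,"tz":0.31,"twist":0}])

```text
t: 12.38
eef_pos: [0.4822, -0.1047, 0.1]
ee_rot: [3.14, -0.005, -2.795]
force: [-0.6, -0.1, 0.2]
width: 0.0002
gripper_force: 0.0
```

Request:
arm_command(commands=[{"tx":0,"ty":0,"tz":0.01,"twist":0},{"tx":0,"ty":0,"tz":0.018,"twist":0},{"tx":0,"ty":0,"tz":0.026,"twist":0},{"tx":0,"ty":0,"tz":0.034,"twist":0},{"tx":0,"ty":0,"tz":0.042,"twist":0},{"tx":0,"ty":0,"tz":0.05,"twist":0},{"tx":0,"ty":0,"tz":0.055,"twist":0},{"tx":0,"ty":0,"tz":0.055,"twist":0}])

```text
t: 13.05
eef_pos: [0.4841, -0.1037, 0.0887]
ee_rot: [-3.141, 0.001, -2.794]
force: [0.8, -0.4, 2.2]
width: 0.0
gripper_force: 1.1
```

Request:
arm_command(commands=[{"tx":0,"ty":0,"tz":0.006,"twist":0},{"tx":0,"ty":0,"tz":0.012,"twist":0},{"tx":0,"ty":0,"tz":0.018,"twist":0},{"tx":0,"ty":0,"tz":0.022,"twist":0},{"tx":0,"ty":0,"tz":0.026,"twist":0},{"tx":0,"ty":0,"tz":0.028,"twist":0},{"tx":0,"ty":0,"tz":0.028,"twist":0},{"tx":0,"ty":0,"tz":0.028,"twist":0}])

```text
t: 13.72
eef_pos: [0.4841, -0.1038, 0.0817]
ee_rot: [-3.141, 0.0, -2.794]
force: [1.3, 1.0, 2.3]
width: 0.0006
gripper_force: 1.4
```

Request:
arm_command(commands=[{"tx":0,"ty":0,"tz":0.003,"twist":0},{"tx":0,"ty":0,"tz":0.006,"twist":0},{"tx":0,"ty":0,"tz":0.007,"twist":0},{"tx":0,"ty":0,"tz":0.007,"twist":0},{"tx":0,"ty":0,"tz":0.007,"twist":0},{"tx":0,"ty":0,"tz":0.007,"twist":0},{"tx":0,"ty":0,"tz":0.007,"twist":0},{"tx":0,"ty":0,"tz":0.007,"twist":0}])

```text
t: 14.38
eef_pos: [0.4842, -0.1038, 0.0804]
ee_rot: [-3.141, 0.001, -2.794]
force: [-0.9, 0.8, 8.8]
width: 0.0005
gripper_force: 4.4
```

Blue is home at 8.8 N. Retreating upward, then a last look.

Request:
arm_command(commands=[{"tx":0,"ty":0,"tz":-0.12,"twist":0},{"tx":0,"ty":0,"tz":-0.26,"twist":0},{"tx":0,"ty":0,"tz":-0.4,"twist":0},{"tx":0,"ty":0,"tz":-0.54,"twist":0},{"tx":0,"ty":0,"tz":-0.68,"twist":0},{"tx":0,"ty":0,"tz":-0.7,"twist":0},{"tx":0,"ty":0,"tz":-0.7,"twist":0},{"tx":0,"ty":0,"tz":-0.7,"twist":0}])

```text
t: 15.05
eef_pos: [0.4832, -0.1037, 0.2543]
ee_rot: [3.141, -0.0, -2.794]
force: [-0.7, 0.4, 0.4]
width: 0.0006
gripper_force: 0.0
```

Run:
```python
from h import *
a=grab_frame('scene');b=grab_frame('side')
save(np.hstack([cv2.resize(a[130:310,70:420],(400,300)),cv2.resize(b[150:380,120:420],(390,300))]),'end')
```

```text
(no output)
```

View pics/end.png

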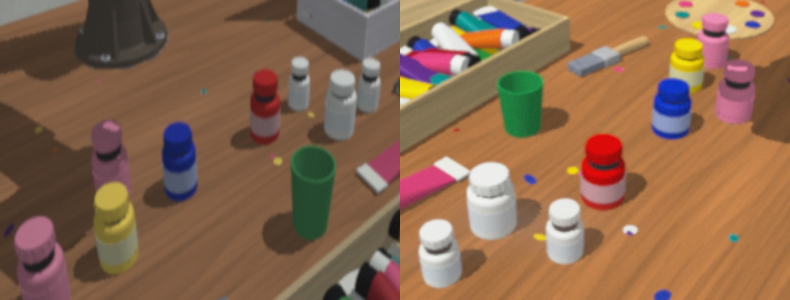

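The white cap (341,82), yellow (112,195) and blue (179,135) are down, red (265,80) still shows its neck, and nothing else has moved.

```bash
python3 -c "from station import *;print(job_done())"
```

```text
the job is handed in; nothing more can be done
None
```

I pressed the white, yellow and blue caps home in that order, left the red cap up, saw nothing else moved in the last pictures, and handed the job in at about 15 s (the hand-in returned no verdict).

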